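# Hold a spring clip open over a recipe card

### The arm

A 6-joint arm with a two-finger parallel gripper is mounted at the origin on the work surface. World frame = base frame: x ahead of the robot, y to its left, z up, the work surface at z = 0. Lengths are in mm, angles in rad, forces in N, time in s.
With the tool pointing down it reaches from about 275 to 825 mm from the base axis. Payload 5.2 kg.
Tool frame: the origin (TCP) lies at the very end of the fingers, on their centre line; the grasp point (between the pads) lies 19 mm behind it; z points along the fingers, y is the direction in which the jaws open and shut (so a half turn about z gives the same grasp; the last joint's range is limited). The gripper opens to 93 mm and grips with 3 to 60 N. Pads are 15 mm wide; open, the fingers measure 128 mm over their backs; the gripper's body (75 mm by 188 mm) begins 65 mm behind the grasp point.
Start: joints at [1.017, 0.259, 1.535, -0, 1.348, -0.203], TCP at [188.985, 516.516, 186.353] pointing down, gripper open.
Joint ranges: [-3.14, 3.14], [-0.91, 2.08], [0.19, 2.58], [-1.22, 4.36], [0.22, 2.71], [-3.12, 3.12]. Speed limits (rad/s): [2.57, 2.57, 3.14, 3.14, 3.14, 3.14].

### API

Orientations are given as [roll, pitch, yaw] about the fixed x, y, z axes, in that order (R = Rz(yaw) Ry(pitch) Rx(roll)).
In Python, from bench import robot gives the robot as it stands. The module is installed in compiled form; this text tells all that it offers. Calls block until the motion is done:
- robot.move_ptp(position, orientation): joint-space move of the TCP to a pose.
- robot.move_linear(position, ori=None, speed=150, f_stop=None): straight line of the TCP; ori=None keeps the orientation; speed is the mean speed in mm/s. With f_stop (N) it stops when the force on the tool has changed by that much, and returns True; else False.
- robot.move_j(angles): joint-space move.
- robot.move_gripper(opening): opening from 0.0 (shut) to 1.0 (fully open); the grip force is fixed at half the most; returns when the fingers have stopped.
- robot.sleep(seconds).
- robot.inverse_kinematics(position, orientation): joint angles nearest the present ones, or None.
- robot.get_image(name): name is "side" or "top"; returns a dict with "img" (400x640x3 uint8, blue, green, red), "fovy" (degrees; the focal length in pixels is half the picture's height over the tangent of half this angle, whatever the lens; pixels are square), "cx", "cy" (the principal point, pixels), "eye" and "orientation" of the camera in the world. Camera axes: x right, y down, z forward; pixel columns grow to the right and rows downward; lengths in mm; the calibration is good to about 2 mm. A picture is of the moment at which its call begins. There is no depth.
A pose or a line that the arm cannot do raises robot.MotionError and nothing moves.
- robot.hand_in(): hands the job in, once; it reports no verdict.
Readings, each from a call of its own:
- robot.current_t(): time.
- robot.current_qpos(): joint angles.
- robot.current_joint_vel(): joint speeds.
- robot.current_joint_efforts(): joint torques, N m.
- robot.current_tcp_pos(): TCP position.
- robot.current_eef_rot(): TCP orientation.
- robot.current_contact_force(): force on the tool from outside, world axes, zero at the start.
- robot.current_ft_torque(): the same for the moment, N m.
- robot.current_gripper_width(): opening from 0.0 (shut) to 1.0 (fully open).
Only numpy, scipy, OpenCV 4.12 (cv2) and the standard library are available. Lean on these libraries where they do the work, as an engineer would, in place of code of your own. Each camera call takes 0.05 s, during which the arm holds its last target. There are 200 camera calls.

### The job

Slide the recipe card's wooden block up to the upright brass plate until the card stands flush against the plate's front face. Then squeeze the red spring clip wide open by its handles, lift it, and hold it gaping over the middle of the card's top edge, one jaw in front of the card and the other behind the plate, both reaching some 15 mm below the edge without touching card or plate. Finish while still holding it open there: do not let it close or put it down, and do not shift the mug, grinder, jar, caddy or strainer.

Things in the scene. Friction and masses are not known exactly. Their poses are not given: they have to be found in the camera images.
- plate: Fixed upright brass plate, 4 thick (x) x 180 wide (y) x 110 high. Origin: centre of its underside, on the work surface; z up. Its front face (x = -2 mm) looks along its own -x, roughly to the robot. On its far side, +x: a dark foot 50 deep, 12 high, and two gussets 30 deep, up to 60 high, at y = +-60.
- card: Loose recipe card on a beech block, 200 to 390 g. Block 70 deep (x) x 120 wide (y) x 24 high. The stiff card, 4 thick, 120 wide, stands at its far edge, top 110 mm above the surface; far faces of card and block level at x = +35. Origin: centre of underside, +x to the plate. Starts 35 to 75 mm off the plate, up to 0.2 rad askew; slides when its near face (x = -35) is pushed low down.
- card_left (a point): Point on the far face of the card, at its left side edge (card x = 35, y = 60, z = 60 mm). Flush means that this and card_right lie on the plate's front face.
- card_right (a point): Point on the far face of the card, at its right side edge (card x = 35, y = -60, z = 60 mm).
- clip_pivot (a point): Centre of the hinge pin (34 mm long, along y) of the loose red spring clip, 65 g, 30 wide. It stands shut on its jaw tips, handles up: pin 45 and handle tops 88 mm above the surface. Two handles face along its x, 42 long, 47 over their tops, 18 apart at the pin. Squeeze them along x to spread the jaws: fully squeezed they are parallel, 15 mm over all, 6 to 45 mm above the pin.
- jaw_a (a point): Inner edge of the jaw tip on the clip's +x half, 1 mm above its underside. Jaw tips lie 45 mm below the pin when shut, 42 mm when wide open. The wide open jaws leave a hollow over 20 mm wide from 15 mm below the pin downwards.
- jaw_b (a point): Inner edge of the jaw tip on the clip's other half (-x), 1 mm above the tip's underside. Shut, both jaw points coincide; wide open they are about 30 mm apart.
- clip_arm (a joint): Opening angle between the clip's halves: 0 shut (sprung), 0.7 rad wide open at its stop. Opening takes 4 N to start and 9 N fully, on each handle 30 mm above the pin. Each half turns half of this about the pin, so the clip_pivot orientation (one half, z up when shut) tips by up to 0.35 rad.
- mug_mid (a point): Middle of the blue enamel mug, 76 across, 75 high, with its handle at its own +y; leave alone.
- grinder_mid (a point): Middle of the chrome press-top grinder, 52 across, 135 high; leave alone.
- jar_mid (a point): Middle of the white lidded jar, 92 across, 124 high; leave alone.
- caddy_mid (a point): Middle of the tea caddy, a can 70 across, 100 high, with a green label; leave alone.
- strainer_mid (a point): Middle of the tin tea strainer, bowl 64 across, 30 high, with a flat handle to 122 mm along its own +y; leave alone.
Things that resemble listed ones, but are neither listed nor needed, are in the scene too. Several things look just like the part that bears clip_pivot: the one meant starts farthest from the robot's base. Of the things that look like the card, take the one that is nearest to the robot's base at the start.

How it is judged:
By the outcome, as a careful person would: the job done as asked, in the order asked, and still so for the second after the job is handed in, while the arm keeps its last pose, push and grip.
It also fails if it takes over 48 s, if anything falls off the work surface, if the arm or the gripper's body presses on something with over 40 N, if the wrist force passes 120 N, or if a joint passes its speed limit or range.

## Working session

There is one attempt and no reset: what is moved stays moved. The work goes in short steps, each a Python script; the robot and the scene stay as the last script left them, time stands still between calls to the robot, and variables do not carry over. Pictures are saved under pics/ and viewed, about 8 in all and at most 12, crops included, and the job is handed in when it is done.

```bash
mkdir -p pics; python3 - <<'E'
from bench import robot
import cv2
for n in("top","side"):
    d=robot.get_image(n); cv2.imwrite(f"pics/{n}0.png",d["img"]); print(n,{k:v for k,v in d.items() if k!="img"})
print(robot.current_t(),robot.current_eef_rot())
E
```

```text
top {'fovy': 53.41404676673941, 'cx': 318.09404027846244, 'cy': 196.4914624859256, 'eye': array([ 291.99202966,  -30.15379553, 1244.84676199]), 'orientation': array([-2.93449244,  0.00457679, -1.59247065])}
side {'fovy': 47.530499485178936, 'cx': 313.32457716244124, 'cy': 204.35048600262928, 'eye': array([-309.38373471, -838.11288037,  809.27186352]), 'orientation': array([-2.13588011, -0.01154261, -0.78909828])}
0.1 [-3.14003093e+00 -3.11625964e-04  2.79076845e+00]
```

View pics/top0.png

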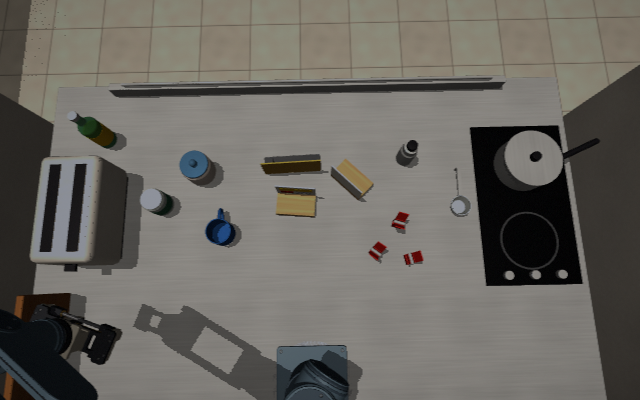

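View pics/side0.png

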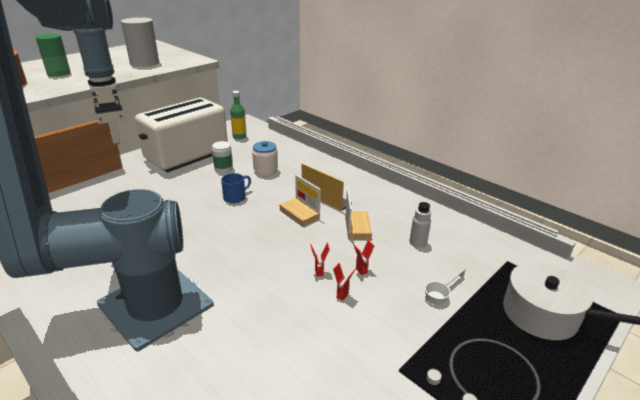

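The top view shows the plate near (292,164), the nearer card at (296,203), a decoy card at (352,178), and three clips at (400,220), (377,251) and (414,258). The clip I want is probably the one at (400,220). Next I'll zoom in.

```bash
cat > h.py <<'E'
import numpy as np, cv2
from scipy.spatial.transform import Rotation as R
def cam(d):
    f=d["img"].shape[0]/2/np.tan(np.radians(d["fovy"])/2)
    return f,d["cx"],d["cy"],np.array(d["eye"]),R.from_euler("xyz",d["orientation"]).as_matrix()
def onz(d,uv,z):
    f,cx,cy,e,M=cam(d); uv=np.atleast_2d(uv).astype(float)
    r=np.c_[(uv[:,0]-cx)/f,(uv[:,1]-cy)/f,np.ones(len(uv))]@M.T
    return e+r*((z-e[2])/r[:,2])[:,None]
def proj(d,P):
    f,cx,cy,e,M=cam(d); q=(np.atleast_2d(P)-e)@M
    return np.c_[f*q[:,0]/q[:,2]+cx,f*q[:,1]/q[:,2]+cy]
def crop(img,x0,y0,w,h,s,fn):
    c=cv2.resize(img[y0:y0+h,x0:x0+w],None,fx=s,fy=s,interpolation=cv2.INTER_CUBIC)
    for u in range(x0-x0%20+20,x0+w,20): cv2.putText(c,str(u),((u-x0)*s,10),0,.35,(255,0,255)); cv2.line(c,((u-x0)*s,12),((u-x0)*s,18),(255,0,255))
    for v in range(y0-y0%20+20,y0+h,20): cv2.putText(c,str(v),(0,(v-y0)*s),0,.35,(255,0,255)); cv2.line(c,(24,(v-y0)*s),(30,(v-y0)*s),(255,0,255))
    cv2.imwrite(fn,c)
E
python3 - <<'E'
from h import *
from bench import robot
for n in("top","side"):
    d=robot.get_image(n); im=d["img"]
    np.save(n+"0.npy",d,allow_pickle=True)
    b,g,r=[im[...,i].astype(int) for i in range(3)]
    m=((r>90)&(g<60)&(b<60)).astype(np.uint8)
    k,l,s,c=cv2.connectedComponentsWithStats(m)
    for i in range(1,k):
        if s[i,4]>15: print(n,s[i],c[i].round(1),onz(d,c[i],60).round(0), cv2.minAreaRect(np.argwhere(l==i)[:,::-1].astype(np.int32)))
crop(np.load("top0.npy",allow_pickle=True).item()["img"],255,145,180,130,4,"pics/topc.png")
crop(d["img"],270,155,120,150,4,"pics/sidec.png")
E
```

```text
top [405 254   4  11  16] [406.4 259. ] [[ 347. -286.   60.]] ((406.311767578125, 259.1529541015625), (10.195732116699219, 1.6269785165786743), 77.47119140625)
side [298 190   7  10  38] [301.  194.3] [[550.  58.  60.]] ((301.0768737792969, 194.3845977783203), (9.984603881835938, 4.437601566314697), 33.690067291259766)
side [362 240  11  19 100] [367.5 249.5] [[ 479. -271.   60.]] ((367.7219543457031, 249.10244750976562), (7.123989582061768, 16.762327194213867), 24.775142669677734)
side [322 245   7  16  49] [324.7 252.4] [[ 389. -200.   60.]] ((324.62890625, 252.33506774902344), (3.452177047729492, 15.331727027893066), 23.96249008178711)
side [355 247  13  28 154] [360.8 264.3] [[ 420. -298.   60.]] ((361.2182312011719, 260.3641052246094), (27.31587791442871, 11.186026573181152), 87.1375961303711)
side [314 254   9  22  81] [318.6 268.5] [[ 331. -234.   60.]] ((318.5445556640625, 264.4455261230469), (21.691810607910156, 6.9652605056762695), 84.2894058227539)
side [334 264   9  20  99] [338.1 273.3] [[ 352. -280.   60.]] ((338.1376647949219, 273.458740234375), (18.198701858520508, 6.513219356536865), 73.3007583618164)
side [337 277  13  23 143] [343.1 290.4] [[ 315. -330.   60.]] ((342.82421875, 287.7440490722656), (9.756243705749512, 22.78404426574707), 6.709836959838867)
```

View pics/topc.png

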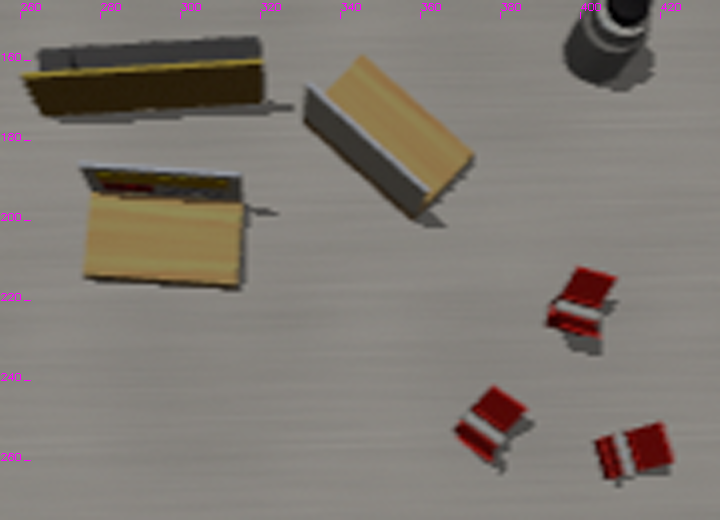

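View pics/sidec.png

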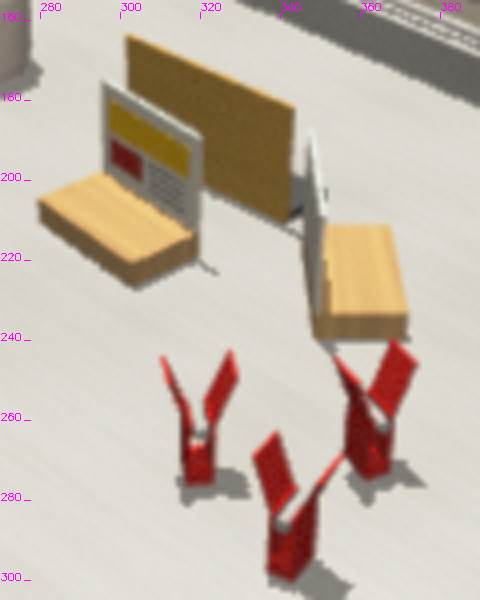

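The clip at (400,221) has its handle tops along (397,212)-(407,215) and (390,226)-(402,229). Top-view edges, reading left to right:

| Edge | Left | Right |
|---|---|---|
| Plate top | (260.4,163.6) | (320.4,160.1) |
| Card top | (274.6,186.4) | (314.9,188.6) |

Next I'll turn these into poses and check them against the side view.

```bash
python3 - <<'E'
from h import *
t=np.load("top0.npy",allow_pickle=True).item(); s=np.load("side0.npy",allow_pickle=True).item()
c=lambda p,x0,y0:(np.array(p,float)+.5)/4-.5+[x0,y0]
def show(name,pts,z):
    P=onz(t,c(pts,255,145),z); d=P[-1]-P[0]
    print(name,P[:,:2].round(1).tolist(),"len %.1f yaw %.3f"%(np.hypot(*d[:2]),np.arctan2(d[0],-d[1])), "side",proj(s,P).round(1).tolist())
show("plateTop",[(23,76),(263,62)],110)
show("plateBot",[(43,114),(264,103)],0)
show("cardTop",[(80,167),(241,176)],110)
show("blkNear",[(86,275),(239,286)],24)
show("blkFar",[(93,195),(243,203)],24)
show("decoyTop",[(306,86),(427,189)],110)
# clips
im=t["img"]; b,g,r=[im[...,i].astype(int) for i in range(3)]
up=cv2.resize(im,None,fx=4,fy=4,interpolation=cv2.INTER_CUBIC).astype(int)
m=((up[...,2]>60)&(up[...,2]>2*up[...,1])&(up[...,2]>2*up[...,0])).astype(np.uint8)
m=cv2.morphologyEx(m,cv2.MORPH_CLOSE,np.ones((25,25)))
k,l,st,ce=cv2.connectedComponentsWithStats(m)
for i in range(1,k):
    if st[i,4]>600:
        q=cv2.approxPolyDP(cv2.convexHull(np.argwhere(l==i)[:,::-1].astype(np.int32)),6,True)[:,0]
        uv=(q+.5)/4-.5; P=onz(t,uv,88)
        print("clip",uv.round(1).tolist(),P[:,:2].round(0).tolist(),P.mean(0).round(0))
for n in[(162,355),(230,350),(335,352),(396,340),(416,362),(200,437),(383,427),(282,527)]: print(n,c([n],270,155))
E
```

```text
plateTop [[634.1, 139.1], [640.8, -39.3]] len 178.6 yaw 0.038 side [[302.3, 163.4], [343.5, 181.7]]
plateBot [[634.9, 139.1], [640.0, -40.2]] len 179.3 yaw 0.029 side [[302.5, 191.6], [342.0, 211.3]]
cardTop [[563.7, 96.7], [554.3, -21.2]] len 118.3 yaw -0.080 side [[295.7, 174.8], [320.1, 189.3]]
blkNear [[497.9, 101.6], [486.5, -17.2]] len 119.4 yaw -0.095 side [[280.0, 204.6], [303.2, 221.0]]
blkFar [[561.4, 96.1], [552.3, -21.7]] len 118.1 yaw -0.077 side [[295.6, 198.1], [319.3, 213.3]]
decoyTop [[621.6, -70.7], [541.4, -156.9]] len 117.7 yaw -0.749 side [[347.0, 187.5], [351.3, 208.3]]
clip [[408.4, 214.1], [403.9, 228.6], [391.6, 224.9], [399.1, 211.6]] [[476.0, -295.0], [434.0, -279.0], [445.0, -243.0], [484.0, -268.0]] [ 460. -271.   88.]
clip [[385.9, 246.6], [377.4, 259.6], [369.4, 254.1], [369.6, 250.1], [377.6, 241.4]] [[382.0, -223.0], [346.0, -197.0], [362.0, -174.0], [373.0, -176.0], [398.0, -200.0]] [ 372. -194.   88.]
clip [[422.6, 259.6], [406.6, 263.9], [403.6, 254.9], [419.4, 250.4]] [[343.0, -326.0], [332.0, -280.0], [358.0, -273.0], [370.0, -319.0]] [ 351. -300.   88.]
(162, 355) [[310.125 243.375]]
(230, 350) [[327.125 242.125]]
(335, 352) [[353.375 242.625]]
(396, 340) [[368.625 239.625]]
(416, 362) [[373.625 245.125]]
(200, 437) [[319.625 263.875]]
(383, 427) [[365.375 261.375]]
(282, 527) [[340.125 286.375]]
```

```bash
python3 - <<'E'
from h import *
from bench import robot
t=np.load("top0.npy",allow_pickle=True).item(); s=np.load("side0.npy",allow_pickle=True).item()
pc=np.array([459.3,-272.6,45]); cy=np.array([.289,.957,0])
print("pin end side pred",proj(s,pc-17*cy),"seen 365.4 261.4; top pin",onz(t,[(399.6,222.6)],47))
ya=0.033; n=np.array([np.cos(ya),np.sin(ya),0])
robot.move_gripper(0.55)
robot.move_ptp([455,37,160],[np.pi,0,ya])
print(robot.current_t(),robot.current_qpos().round(2))
robot.move_linear([455,37,12],speed=200)
p=np.array([455,37,12.])
print(robot.move_linear(p+n*75,speed=60,f_stop=15),robot.current_tcp_pos(),robot.current_contact_force(),robot.current_t())
print(robot.move_linear(p+n*125,speed=25,f_stop=12),robot.current_tcp_pos(),robot.current_contact_force(),robot.current_ft_torque(),robot.current_t())
for nm in("top","side"):
    d=robot.get_image(nm); np.save(nm+"1.npy",d,allow_pickle=True)
    crop(d["img"],*((255,145,100,100,6) if nm=="top" else (265,150,110,90,6)),f"pics/{nm}1.png")
a=cv2.imread("pics/top1.png");b=cv2.imread("pics/side1.png")
a=cv2.resize(a,None,fx=.63,fy=.63);b=cv2.resize(b,None,fx=.63,fy=.63)
o=np.zeros((max(a.shape[0],b.shape[0]),a.shape[1]+b.shape[1],3),np.uint8);o[:a.shape[0],:a.shape[1]]=a;o[:b.shape[0],a.shape[1]:]=b
cv2.imwrite("pics/both1.png",o);print(o.shape)
E
```

```text
pin end side pred [[366.33098037 261.14818136]] seen 365.4 261.4; top pin [[ 457.20939208 -275.62079065   47.        ]]
3.025 [-0.16  0.11  1.79  0.    1.24  1.37]
False [529.48595796  39.53144628  11.96186459] [-0.54474875 -0.79712951 -0.48521319] 5.3167
False [580.1445469   41.11070673  12.10374382] [-0.2598134  -0.09088055 -0.78282134] [-0.006839    0.23430907  0.03989909] 7.4667
(378, 794, 3)
```

View pics/both1.png

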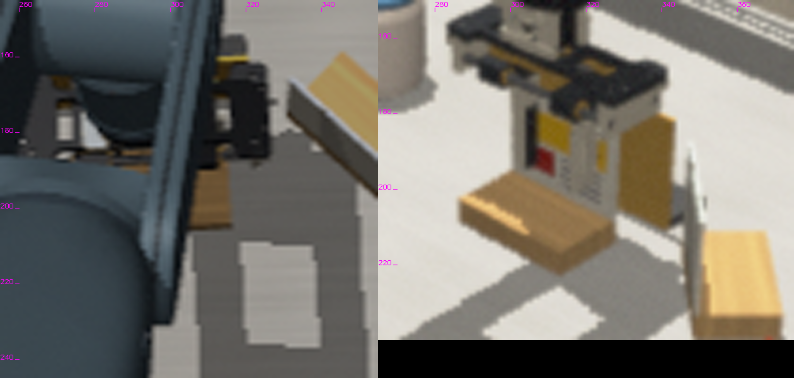

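The picture is ambiguous: the gripper body is above the card and no fingers show in front of the block. I'll check the tool pose against the image before moving again.

```bash
python3 - <<'E'
from h import *
from bench import robot
s=np.load("side1.npy",allow_pickle=True).item()
p=np.array(robot.current_tcp_pos()); e=robot.current_eef_rot(); M=R.from_euler("xyz",e).as_matrix()
print(p,e,robot.current_gripper_width(),robot.current_qpos())
crop(s["img"],265,120,130,110,6,"pics/s2.png")
im=cv2.imread("pics/s2.png")
for y in(-43,-26,26,43):
    for z in (0,-84):
        q=proj(s,p+M@[0,y,z])[0]; c=((q-[265,120]+.5)*6).astype(int); cv2.circle(im,tuple(map(int,c)),4,(255,0,255) if z else (0,255,0),-1)
cv2.imwrite("pics/s2.png",im)
E
```

```text
[580.15419333  41.09764753  12.1289424 ] [ 3.14153708e+00 -5.07556207e-04  3.29733547e-02] 0.5441735658670446 [-1.20972853e-01  4.81885361e-01  1.66952875e+00  2.74129119e-05
  9.89668472e-01  1.41683509e+00]
```

View pics/s2.png

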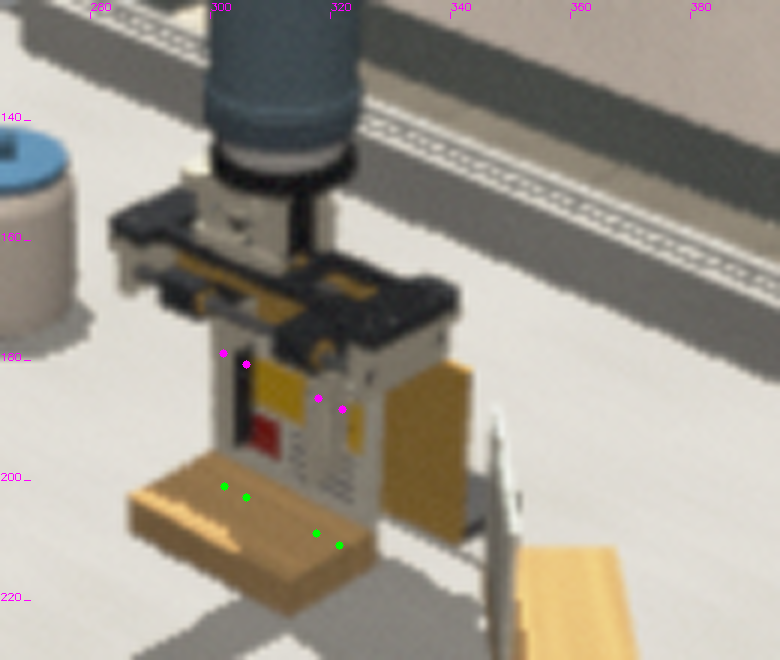

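```bash
python3 - <<'E'
from h import *
from bench import robot
s=np.load("side1.npy",allow_pickle=True).item(); s0=np.load("side0.npy",allow_pickle=True).item()
c=lambda p:(np.array(p,float)+.5)/6-.5+[265,120]
print("near top edge",onz(s,c([(130,493),(287,590)]),24).round(1).tolist(),"card top foot",onz(s,c([(213,450),(376,527)]),24).round(1).tolist())
f,cx,cy,e,M=cam(s)
for uv in[(305,195),(320,201)]:
    for X in (570,580,590,600):
        a=onz(s,[uv],0)[0]; d=a-e; print(uv,X,(e+d*(X-e[0])/d[0]).round(1))
p=np.array([188.985,516.516,186.353]);Q=R.from_euler("xyz",[np.pi,0,2.7908]).as_matrix()
crop(s0["img"],60,20,100,150,5,"pics/s0.png"); im=cv2.imread("pics/s0.png")
for y in(-64,-46,46,64):
    for z in(0,-84):
        q=proj(s0,p+Q@[0,y,z])[0]; k=((q-[60,20]+.5)*5).astype(int); cv2.circle(im,tuple(map(int,k)),3,(255,0,255) if z else (0,255,0),-1)
im=cv2.resize(im,None,fx=.79,fy=.79); cv2.imwrite("pics/s0.png",im)
E
```

```text
near top edge [[524.0, 100.5, 24.0], [518.6, -25.1, 24.0]] card top foot [[587.5, 101.8, 24.0], [595.0, -15.9, 24.0]]
(305, 195) 570 [570.   60.3  47.8]
(305, 195) 580 [580.   70.6  39.1]
(305, 195) 590 [590.   80.8  30.5]
(305, 195) 600 [600.   91.   21.8]
(320, 201) 570 [570.   -7.   55.1]
(320, 201) 580 [580.    2.4  46.5]
(320, 201) 590 [590.   11.9  37.9]
(320, 201) 600 [600.   21.3  29.3]
```

View pics/s0.png

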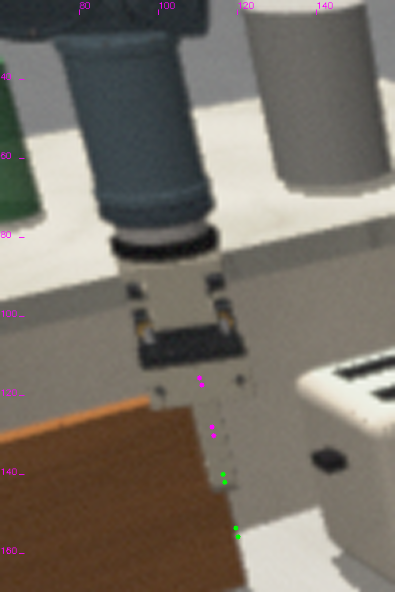

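The fingers passed over the block and pushed the card face instead, moving the block about 30 mm. In the image the fingertips sit some 25 mm higher than the reported TCP. I'll back off and find the surface by touch.

```bash
python3 - <<'E'
from h import *
from bench import robot
p=np.array(robot.current_tcp_pos()); ya=0.033; n=np.array([np.cos(ya),np.sin(ya),0])
q=p-n*120
robot.move_linear(q,speed=200)
try: print(robot.move_linear(q-[0,0,45],speed=35,f_stop=4))
except Exception as ex: print(repr(ex))
print(robot.current_tcp_pos(),robot.current_contact_force(),robot.current_t())
for nm in("side","top"):
    d=robot.get_image(nm); np.save(nm+"2.npy",d,allow_pickle=True); print(nm,proj(d,[robot.current_tcp_pos()]))
    crop(d["img"],255,140,110,130,4,f"pics/{nm}2.png")
cv2.imwrite("pics/b2.png",np.hstack([cv2.imread("pics/top2.png"),cv2.imread("pics/side2.png")])[:,:800])
E
```

```text
True
[459.99615041  37.16280397 -32.01944507] [-0.89735195 -0.14210968  5.11950803] 9.5
side [[285.13067475 231.97690436]]
top [[297.94720485 227.35209722]]
```

View pics/b2.png

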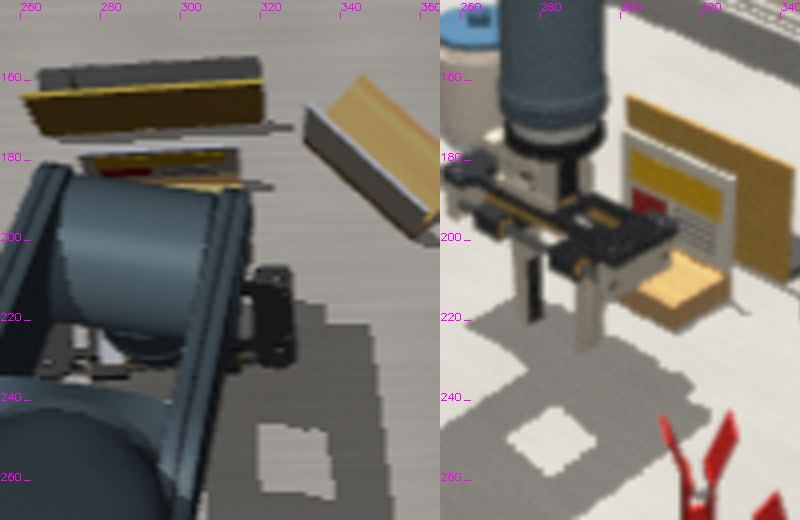

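```bash
python3 - <<'E'
from h import *
s=np.load("side2.npy",allow_pickle=True).item();t=np.load("top2.npy",allow_pickle=True).item()
P=onz(s,[(278.6,220.3),(291.8,228)],0);print(P.round(1),P.mean(0))
print(proj(s,[[460,37.2,0],[460,37.2+34,0],[460,37.2-34,0]]))
c=lambda p:(np.array(p,float)+.5)/4-.5+[255,140]
print("cardtop",onz(t,c([(80,156),(237,149)]),110).round(1).tolist(),"plate",onz(t,c([(23,97),(262,82)]),110).round(1).tolist())
E
```

```text
[[458.1  64.6   0. ]
 [459.4   5.    0. ]] [458.74887679  34.7996288    0.        ]
[[284.89885797 223.62675464]
 [277.65864536 219.22237071]
 [292.34754848 228.15796036]]
cardtop [[587.2, 96.8, 110.0], [589.9, -19.0, 110.0]] plate [[633.4, 139.1, 110.0], [640.9, -38.6, 110.0]]
```

The tip is really 32 mm above the reported TCP (surface touched at reported z = -32), and xy agrees within 3 mm. I'll correct for that and push low on the block.

```bash
python3 - <<'E'
from h import *
from bench import robot
p=np.array(robot.current_tcp_pos()); ya=0.037; n=np.array([np.cos(ya),np.sin(ya),0])
p[2]=-22; p[1]=38
robot.move_linear(p,[np.pi,0,ya],speed=60)
f0=np.array(robot.current_contact_force())
print(robot.move_linear(p+n*75,speed=60,f_stop=15),robot.current_tcp_pos(),robot.current_contact_force()-f0,robot.current_t())
r=robot.move_linear(p+n*125,speed=25,f_stop=14)
print(r,robot.current_tcp_pos(),robot.current_contact_force()-f0,robot.current_ft_torque(),robot.current_t())
q=np.array(robot.current_tcp_pos())
robot.move_linear(q-n*40,speed=120); q=q-n*40; q[2]=120
robot.move_linear(q,speed=250)
robot.move_gripper(0.8)
robot.move_ptp([457,-272,150],[np.pi,0,-.29+np.pi/2])
print(robot.current_t())
for nm in("top","side"):
    d=robot.get_image(nm); np.save(nm+"3.npy",d,allow_pickle=True)
    crop(d["img"],255,140,100 if nm=="top" else 100,145,4,f"pics/{nm}3.png")
cv2.imwrite("pics/b3.png",np.hstack([cv2.imread("pics/top3.png"),cv2.imread("pics/side3.png")]))
E
```

```text
False [535.0437427   40.74806886 -21.90151039] [-0.10184937  0.2427876  -1.20340788] 11.325
True [555.78122435  41.63754717 -22.7383612 ] [ 0.39016258  0.0099204  -0.86100354] [-0.00384809  0.13487445  0.02815688] 12.3917
15.825
```

View pics/b3.png

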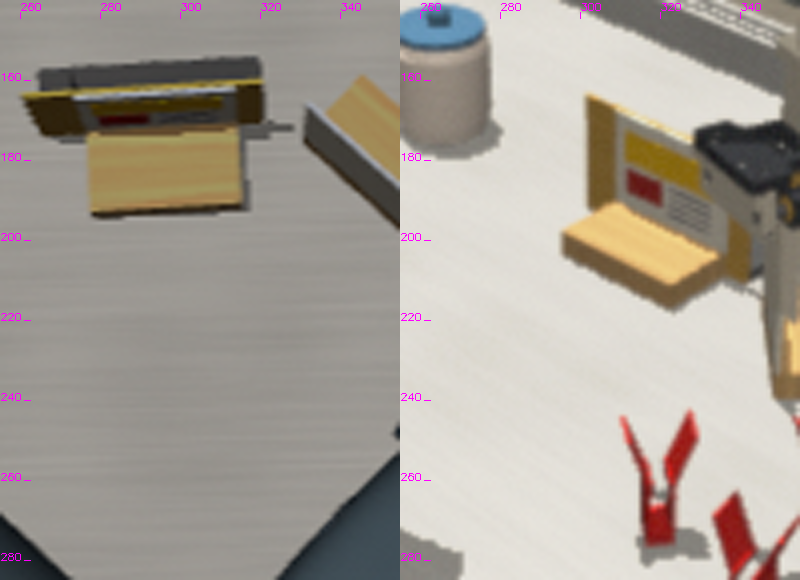

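The picture shows the card against the plate. Before grasping I'll measure the gap at both card edges numerically.

```bash
python3 - <<'E'
from h import *
t=np.load("top3.npy",allow_pickle=True).item()["img"].astype(int)
for u in(270,275,278,281,286,291,296,301,306,310,313,317): print(u,[tuple(t[v,u]) for v in range(159,168)] if 0 else " ".join("%d/%d"%(t[v,u,0],t[v,u,2]) for v in range(158,169)))
E
```

```text
270 66/67 67/68 65/66 65/66 63/102 57/161 9/45 12/46 12/46 13/45 11/46
275 66/67 65/66 65/66 64/66 61/125 101/161 174/161 49/55 49/56 49/56 40/54
278 67/68 66/67 65/66 65/68 60/138 117/161 143/135 47/55 4/73 11/58 19/57
281 66/68 66/67 64/64 65/68 59/162 144/161 111/108 44/62 3/57 4/58 14/58
286 66/68 63/65 63/64 64/91 59/161 173/161 80/83 28/74 3/58 5/59 17/64
291 66/68 63/64 65/66 59/123 83/151 175/161 48/55 15/74 3/57 5/58 22/57
296 64/64 63/63 64/67 58/161 111/150 142/135 49/57 6/75 3/57 5/58 46/50
301 63/64 62/64 63/90 58/162 153/146 113/109 40/68 3/58 7/59 20/57 46/48
306 64/64 63/64 60/113 69/145 175/161 70/74 27/58 2/57 2/57 32/57 36/40
310 64/65 65/67 59/138 97/145 175/160 50/56 36/74 31/58 24/58 42/56 50/57
313 61/62 65/67 57/161 94/135 118/116 40/54 41/54 43/55 43/55 42/54 43/54
317 62/64 62/91 57/161 10/46 13/48 11/47 11/47 12/47 13/47 12/46 14/48
```

The white card edge sits directly against the yellow plate edge along its whole length. A dip at the right end suggests at most about 0.4 mm there. Now I'll grasp the clip.

```bash
python3 - <<'E'
from h import *
from bench import robot
d=np.load("top3.npy",allow_pickle=True).item()
A=onz(d,[(273.9,163.9),(313.9,161.3)],110); print("card top ends",A.round(1).tolist(),A.mean(0).round(1))
c=[459,-272]
robot.move_linear([*c,60],speed=200)
robot.move_linear([*c,24],speed=80)
robot.move_gripper(0.0)
print("w",robot.current_gripper_width(),robot.current_contact_force(),robot.current_t())
robot.move_linear([*c,45],speed=60)
robot.sleep(.2)
print("w",robot.current_gripper_width(),robot.current_contact_force(),robot.current_t())
s=robot.get_image("side"); np.save("side4.npy",s,allow_pickle=True)
crop(s["img"],310,200,100,90,6,"pics/s4.png")
E
```

```text
card top ends [[632.3, 98.9, 110.0], [637.6, -20.0, 110.0]] [635.   39.5 110. ]
w 0.15734663372878635 [ 1.99370883 -1.20019061  4.40514538] 18.0833
w 0.15839512698550148 [ 0.11060898  0.52171085 -0.23622615] 18.7833
```

View pics/s4.png

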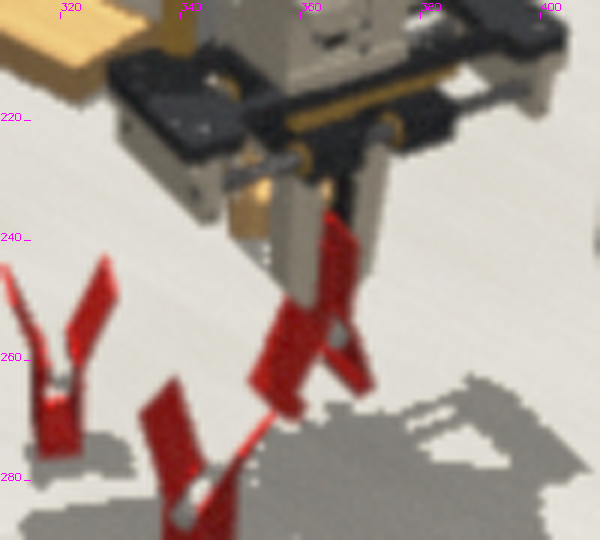

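Held wide open: width 0.158 is about 14.7 mm, which is the full squeeze. Now I'll carry it above the card and check alignment from both views before lowering.

```bash
python3 - <<'E'
from h import *
from bench import robot
s=np.load("side4.npy",allow_pickle=True).item()
uv=(np.array([337,333])+.5)/6-.5+[310,200]
# z where the ray passes nearest the expected pin end (y end)
zs=np.arange(30,90,2.); P=np.vstack([onz(s,[uv],z) for z in zs]); D=np.hypot(*(P[:,:2]-[453,-290]).T); i=D.argmin(); print("pin end",P[i],D[i],"tip true z 77 => pin-tip",P[i][2]-77)
robot.move_linear([459,-272,185],speed=250)
robot.move_ptp([637,41.5,185],[np.pi,0,1.608])
robot.move_linear([637,41.5,165],speed=100)
robot.sleep(.3)
print(robot.current_t(),robot.current_gripper_width(),robot.current_tcp_pos(),robot.current_eef_rot())
for nm in("top","side"):
    d=robot.get_image(nm); np.save(nm+"5.npy",d,allow_pickle=True)
    print(nm, proj(d,[[636,39.5,197]]))
    crop(d["img"],*((255,125,90,80,4) if nm=="top" else (285,110,80,100,5)),f"pics/{nm}5.png")
a=cv2.imread("pics/top5.png");b=cv2.imread("pics/side5.png");o=np.zeros((500,760,3),np.uint8);o[:320,:360]=a;o[:,360:]=b;cv2.imwrite("pics/b5.png",o)
E
```

```text
pin end [ 451.53870224 -287.24852484   66.        ] 3.115446465129274 tip true z 77 => pin-tip -11.000000000000114
21.5417 0.15868264027830456 [637.30465012  41.39446186 165.60498768] [3.14060958e+00 1.43656692e-04 1.60789787e+00]
top [[291.87588959 153.13003831]]
side [[324.8908407  148.93052622]]
```

View pics/b5.png

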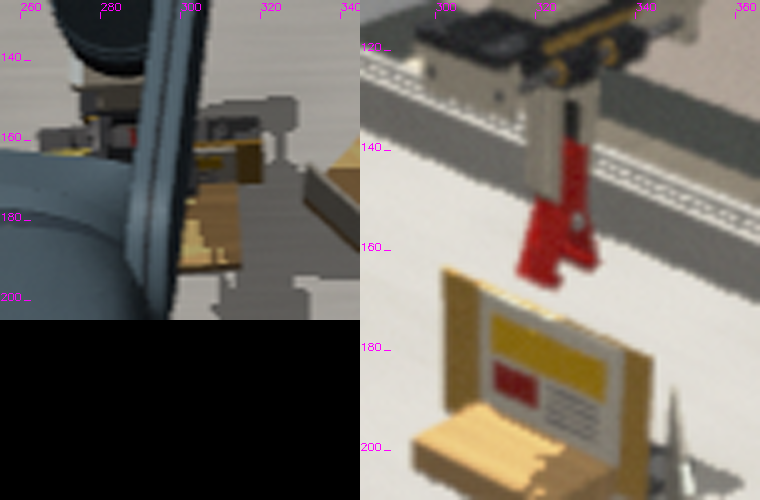

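```bash
python3 - <<'E'
from h import *
s=np.load("side5.npy",allow_pickle=True).item()
q=R.from_euler("z",.037).as_matrix()
for off in[(-18,15,-.1),(-18,-15,-.1),(18,-15,-.1),(-15,-15,-.1),(0,-17,42)]:
    print(off,proj(s,np.array([636,39.5,144.7])+q@off).round(1), "jac/mm x,y,z", ((proj(s,np.array([636,39.5,144.7])+q@off+np.eye(3)*10)-proj(s,np.array([636,39.5,144.7])+q@off))/10).round(2).tolist())
print("seen L(316.4,164.4) R(324.3,167.6) far(332.5,163.6) pin",285+(577-360)/5,110+221/5)
E
```

```text
(-18, 15, -0.1) [[317.2 164.3]] jac/mm x,y,z [[0.22, -0.1], [-0.22, -0.1], [0.01, -0.28]]
(-18, -15, -0.1) [[324.3 167.3]] jac/mm x,y,z [[0.22, -0.1], [-0.23, -0.11], [0.01, -0.28]]
(18, -15, -0.1) [[331.7 163.5]] jac/mm x,y,z [[0.21, -0.1], [-0.23, -0.1], [0.01, -0.28]]
(-15, -15, -0.1) [[324.9 167. ]] jac/mm x,y,z [[0.22, -0.1], [-0.23, -0.11], [0.01, -0.28]]
(0, -17, 42) [[328.9 153.6]] jac/mm x,y,z [[0.22, -0.1], [-0.23, -0.1], [0.01, -0.29]]
seen L(316.4,164.4) R(324.3,167.6) far(332.5,163.6) pin 328.4 154.2
```

Everything agrees within about 1 px. I'll lower until the tips are 15 mm below the edge, stopping on any contact.

```bash
python3 - <<'E'
from h import *
from bench import robot
f0=np.array(robot.current_contact_force())
print(robot.move_linear([637,41.5,116],speed=40,f_stop=4))
robot.sleep(.3)
print(robot.current_contact_force()-f0,robot.current_gripper_width(),robot.current_tcp_pos(),robot.current_t())
for nm in("top","side"):
    d=robot.get_image(nm); np.save(nm+"6.npy",d,allow_pickle=True)
    crop(d["img"],*((255,135,90,80,4) if nm=="top" else (290,140,80,80,5)),f"pics/{nm}6.png")
a=cv2.imread("pics/top6.png");b=cv2.imread("pics/side6.png");o=np.zeros((400,760,3),np.uint8);o[:320,:360]=a;o[:,360:]=b;cv2.imwrite("pics/b6.png",o)
E
```

```text
False
[0.62710298 0.59386339 0.22676301] 0.16064570218323732 [637.05763003  41.50087225 116.1468849 ] 23.3167
```

View pics/b6.png

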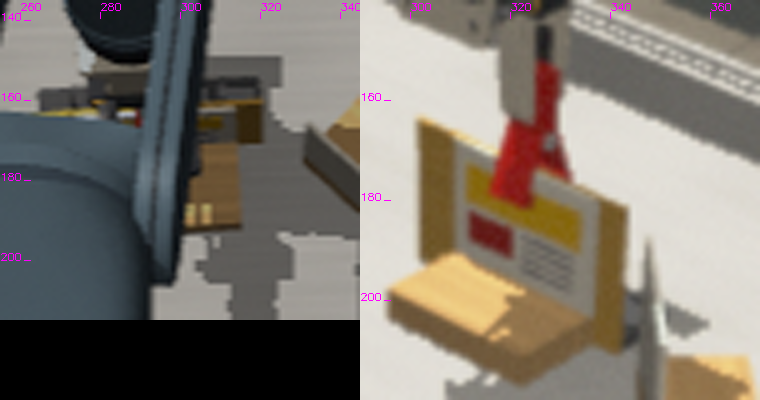

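The view shows the front jaw across the card at (316-324, ~180), where a tip height of z ≈ 95 predicts it. The rear jaw goes behind the plate, and there was no contact force. Handing in.

```bash
python3 -c "
from bench import robot
robot.hand_in(); print(robot.current_t(),robot.current_gripper_width())"
```

```text
the job is handed in; nothing more can be done
the job is handed in; nothing more can be done
```

The card stands against the plate. The red clip is held wide open over the middle of its top edge, and I handed in at about 23.4 s of the 48 s.

**What happened:** My first push went wrong. The fingertips passed over the block and pushed the card face instead, moving the block about 30 mm. The fingertips are actually about 32 mm above the reported tool position. I found this by touching the work surface at reported z = -32, corrected all heights, and pushed the block low down with both fingers until the plate stopped it.

**Last checks:**
- **Card against plate:** The top view shows no clear gap. A slight brightness dip suggests up to about 0.4 mm at the right end, which I left. The force reading after the push stopped was near zero, so I relied on the image for this. I did not measure the gap again after the clip was in place.
- **Clip opening:** The gripper stayed at 0.158–0.161, about 15 mm, which is the full squeeze.
- **Clip position:** In the last side view the front jaw is in front of the card, with tips about 15 mm below the edge. I placed the rear jaw behind the plate, but it is hidden in that view.
- **Contact:** The force changed by less than 1 N while lowering, so I saw no sign of touching the card or plate.
- **Other objects:** I saw nothing disturbed in the pictures, but I did not measure the mug, grinder, jar, caddy or strainer again.

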